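# Snap the food box lid shut all the way round

### The arm

A 7-joint arm with a two-finger parallel gripper is mounted at the origin on the work surface. World frame = base frame: x ahead of the robot, y to its left, z up, the work surface at z = 0. Lengths are in m, angles in rad, forces in N, time in s.
With the tool pointing down it reaches from about 0.425 to 0.8 m from the base axis. Payload 8.3 kg.
Tool frame: the origin (TCP) lies at the centre of the arm's flange, where the gripper is bolted on; the fingertips stand 173 mm ahead of it and the grasp point (between the pads) lies 155 mm ahead of it (bot.pinch_z is the distance from the TCP to the grasp point, in m); z points along the fingers, y is the direction in which the jaws open and shut (so a half turn about z gives the same grasp; the last joint's range is limited). The gripper opens to 85 mm and grips with 20 to 120 N. Pads are 22 mm wide; open, the fingers measure 114 mm over their backs; the gripper's body (76 mm by 85 mm) begins 54 mm behind the grasp point. The pads swing forward as they close: fully open they stand 13 mm farther back than shut.
Start: joints at [-1.388, 0.383, 0.016, 1.37, -0.006, 1.388, -0.046], TCP at [0.152, 0.606, 0.405] pointing down, gripper open.
Joint ranges: [-2.95, 2.95], [-0.25, 2.06], [-1.52, 1.56], [0.18, 2.33], [-1.44, 4.58], [0.02, 2.06], [-3.01, 3.01]. Speed limits (rad/s): [2.39, 2.39, 3.01, 3.01, 3.14, 3.14, 3.14].

### API

Orientations are given as a unit quaternion [w, x, y, z].
In Python, from station import bot, eyes gives the robot as it stands.
- The arm moves only by the tool move_arm, never from a script. Its arguments are lists of equal length, an entry for each row: "linear": the shift along the world's x, y, z in mm, a list of three; "roll": the turn about the world's z in degrees; "grip": the finger opening in mm, from 0 to 85.4. A call has exactly 10 rows; each row is the pose to reach, as a shift and turn from the pose measured when the call began; what a row does not reach only later rows make up. A row lasts 1/12 s, in which the tool goes at most 41.7 mm and 7.16 degrees, less where a joint would pass 70% of its speed; a pose out of reach is approached as far as the arm can. A call with a gripper value outside its range is refused whole. The fingers move at their own pace and stop on an object; "squeeze" is the grip in N (left out, the last holds). Time passes only in rows, so rows that repeat a pose let the fingers close, or fill a call up. It gives the time, the measured TCP pose, the force and the opening at its end, in the units of the state.
- bot.state(): the state, without advancing time (a new reading comes with each control period).
- eyes.get_image(name): name is "scene" or "top" or "wrist"; returns (picture, depth): 420x560x3 uint8, blue, green, red; 420x560 float32, m along the optical axis (not along the pixel's ray), 0 where there is no reading.
- eyes.camera_info(name): a dict with "intrinsics" (3x3 intrinsics, pixels), "dist_coeffs" ([k1, k2, p1, p2, k3] as OpenCV has them; the pictures are not rectified), "xyz" and "rotation" of the camera in the world; the wrist camera has in their place "T_tool_cam" (4x4, takes a point from camera to tool coordinates, whose origin is the TCP and whose axes are the flange's). Camera axes: x right, y down, z forward; pixel columns grow to the right and rows downward; lengths in m; the calibration is good to about 2 mm. A picture is of the moment at which its call begins: read the wrist's pose just before it. camera_info takes no time and is no camera call.
- bot.hand_in(): hands the job in, once; it reports no verdict.
The state is a dict: "clock": time; "joints": joint angles; "joint_vel": joint speeds; "joint_torque": joint torques, N m; "position": TCP position; "eef_rot": TCP orientation; "ft_force": force on the tool from outside, world axes, zero at the start; "ft_torque": the same for the moment, N m; "grip_width": finger opening in m.
Only numpy, scipy, OpenCV 4.12 (cv2) and the standard library are available. Lean on these libraries where they do the work, as an engineer would, in place of code of your own. Each camera call takes 0.05 s, during which the arm holds its last target. There are 200 camera calls.

### The job

The lid of the larger food box on the break-room counter is only resting in place: press down each of the four raised rim sections with the fingertips until every one has clicked fully shut, level with the corners. Only press: leave the box standing where it is, do not pick it up, tip it or shove it along, and do not disturb the other things on the counter. Finish with the hand clear of everything.

Things in the scene. Friction and masses are not known exactly. Their poses are not given: they have to be found in the camera images.
- food_box: the larger food storage box (pale solid-sided base 124 x 184 mm, grey-green lid), full, about 1 kg, loose on the counter. Lid outline 130 mm along its own x, 190 mm along its own y. Origin at the centre of its underside, z up. Pressing straight down on the rim does not tip it. Four straight rim sections between the lid's corners stand 8 mm proud (top at 82 mm) and must go down to 74 mm.
- lid_middle (a point): centre of the lid's sunken middle panel (88 x 148 mm), 70 mm above the box's underside. The panel and the lid's four 22 mm square corners (top 74 mm above the underside) already sit home and do not move
- long_px (a joint): the long rim section on the box's +x side: how far it is pressed down, in m: 0 raised, 0.008 fully shut. It snaps: resists with up to about 10 N, goes over centre at about 5 mm, then pulls itself shut and stays; let go earlier and it springs back up. It moves straight down as a whole wherever pressed.
- long_px_top (a point): centre of the top face (20 x 142 mm in the box's x, y) of that section; moves down with it; raised it is at (+55, 0, 82) mm in the box's frame
- long_mx (a joint): the long rim section on the box's -x side: how far it is pressed down, in m: 0 raised, 0.008 fully shut. It snaps: resists with up to about 10 N, goes over centre at about 5 mm, then pulls itself shut and stays; let go earlier and it springs back up. It moves straight down as a whole wherever pressed.
- long_mx_top (a point): centre of the top face (20 x 142 mm in the box's x, y) of that section; moves down with it; raised it is at (-55, 0, 82) mm in the box's frame
- short_py (a joint): the short rim section on the box's +y side: how far it is pressed down, in m: 0 raised, 0.008 fully shut. It snaps: resists with up to about 10 N, goes over centre at about 5 mm, then pulls itself shut and stays; let go earlier and it springs back up. It moves straight down as a whole wherever pressed.
- short_py_top (a point): centre of the top face (82 x 20 mm in the box's x, y) of that section; moves down with it; raised it is at (0, +85, 82) mm in the box's frame
- short_my (a joint): the short rim section on the box's -y side: how far it is pressed down, in m: 0 raised, 0.008 fully shut. It snaps: resists with up to about 10 N, goes over centre at about 5 mm, then pulls itself shut and stays; let go earlier and it springs back up. It moves straight down as a whole wherever pressed.
- short_my_top (a point): centre of the top face (82 x 20 mm in the box's x, y) of that section; moves down with it; raised it is at (0, -85, 82) mm in the box's frame
- small_box: bystander: a smaller food box of the same make, 105 x 145 x 54 mm, its one-piece lid already fully shut; origin under its centre
- mug: bystander: white mug, 80 mm across, 90 mm tall; origin under its centre
- jar: bystander: amber glass jar, 64 mm across, 100 mm tall; origin under its centre
- bowl: bystander: blue bowl, 130 mm across, 50 mm tall; origin under its centre
- shaker: bystander: white salt shaker, 36 mm across, 62 mm tall, standing close beside the food box; origin under its centre
- spoon: bystander: steel spoon lying on the counter; origin at its underside
- can: bystander: aluminium drinks can, 66 mm across, 85 mm tall; origin under its centre
Not all that is in view belongs to the job. Leave any pink look-alike of the food_box alone.

How it is judged:
By the outcome, as a careful person would: the job done as asked, in the order asked, and still so for the second after the job is handed in, with the robot touching nothing.
It also fails if it takes over 38 s, if anything falls off the work surface, if the arm or the gripper's body presses on something with over 40 N, if the wrist force passes 120 N, or if a joint passes its speed limit or range.

## Working session

There is one attempt and no reset: what is moved stays moved. The work goes in short steps, Python scripts to look and compute and a tool call to move; the robot and the scene stay as the last step left them, time stands still between calls to the robot, and variables do not carry over. Pictures are saved under pics/ and viewed, about 8 in all and at most 12, crops included, and the job is handed in when it is done.

Besides the shell and the picture viewer there is one more tool, called after "Call:" as a command line: name --pt "numbers of a row" for each row, then --argument value for the rest. move_arm: Moves the arm, as the interface text tells. Its arguments: {"type":"object","properties":{"linear":{"type":"array"},"roll":{"type":"array"},"grip":{"type":"array"},"squeeze":{"type":"number"}},"required":["linear","roll","grip"]}

```bash
mkdir -p pics; ls; python3 - <<'E'
from station import bot, eyes
import cv2, numpy as np
print(bot.state())
for n in ("scene","top"):
    im,d=eyes.get_image(n); cv2.imwrite(f"pics/{n}0.png",im); np.save(f"pics/{n}0.npy",d)
    c=eyes.camera_info(n); print({k:np.round(np.array(v),4).tolist() for k,v in c.items() if not isinstance(v,str)})
E
```

```text
pics
{'clock': 0.0, 'joints': array([-1.38790015,  0.38425871,  0.01636372,  1.37113063, -0.0062829 ,
        1.38822922, -0.0464639 ]), 'joint_vel': array([-0.00140802,  0.00194243,  0.00061527, -0.00238324,  0.00058413,
        0.0017227 , -0.00201427]), 'joint_torque': array([ 2.11979395e-04, -6.27611089e+01,  8.44600070e-01, -3.71814966e+01,
        1.65803789e-02,  1.43411377e-02, -1.13945589e-05]), 'position': array([0.15199826, 0.60607015, 0.40367632]), 'eef_rot': array([-9.63975730e-05,  1.22532999e-01,  9.92463948e-01, -9.83444411e-04]), 'ft_force': array([0.71690561, 0.70477939, 0.1158117 ]), 'ft_torque': array([-0.02439651, -0.01171124,  0.00059832]), 'grip_width': 0.08546300201703608}
{'intrinsics': [[421.3577, 0.0, 285.1469], [0.0, 421.3577, 208.0576], [0.0, 0.0, 1.0]], 'dist_coeffs': [-0.0947, 0.0, 0.0, 0.0, 0.0], 'xyz': [1.289, -0.2941, 0.7266], 'rotation': [-0.36, 0.7406, 0.516, -0.2359]}
{'intrinsics': [[438.2893, 0.0, 278.0365], [0.0, 438.2893, 212.9971], [0.0, 0.0, 1.0]], 'dist_coeffs': [-0.0869, 0.0, 0.0, 0.0, 0.0], 'xyz': [0.3555, -0.0066, 1.2393], 'rotation': [0.0554, -0.6944, 0.7164, -0.0376]}
```

View pics/top0.png

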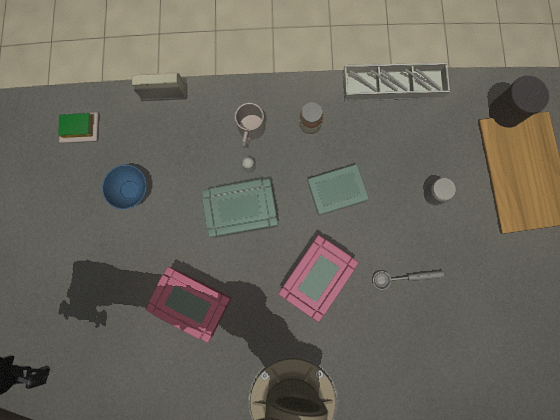

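View pics/scene0.png

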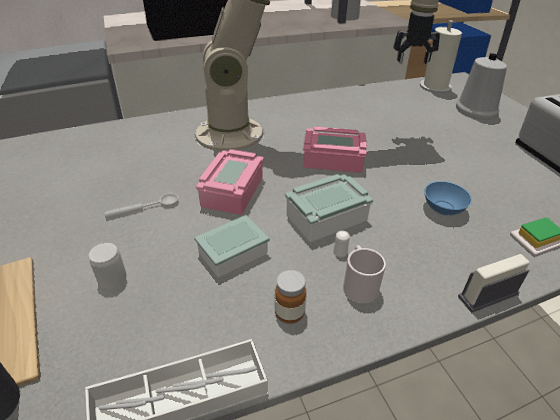

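The top view shows the robot base at the bottom, with up being +x. There are four candidates:
- Grey-green box at (240,207), the larger one, with raised rims and solid pale sides.
- Grey-green box at (338,189), smaller with a one-piece lid, so this is small_box.
- Pink look-alikes at (318,278) and (188,304).

The food_box is the one at (240,207). The shaker stands beside it at (248,163).

```bash
cat > h.py <<'E'
import cv2, numpy as np
from scipy.spatial.transform import Rotation as R
from station import bot, eyes
def quat(q): return R.from_quat(np.roll(q,-1))
def campose(n, st=None):
    c=eyes.camera_info(n); K=np.array(c["intrinsics"]); D=np.array(c["dist_coeffs"])
    if n!="wrist":
        r=np.array(c["rotation"]); return K,D,(quat(r).as_matrix() if r.size==4 else r),np.array(c["xyz"])
    T=np.array(c["T_tool_cam"]); Rt=quat(st["eef_rot"]).as_matrix()
    return K,D,Rt@T[:3,:3],Rt@T[:3,3]+st["position"]
def rays(P,uv):
    K,D,Rm,t=P
    p=cv2.undistortPoints(np.float64(uv).reshape(-1,1,2),K,D)[:,0]
    return np.c_[p,np.ones(len(p))]@Rm.T, t
def onplane(P,uv,z):
    r,t=rays(P,uv); return t+r*((z-t[2])/r[:,2])[:,None]
def cloud(P,uv,d):
    r,t=rays(P,uv); return t+r*d[:,None]
def proj(P,X):
    K,D,Rm,t=P
    return cv2.projectPoints(np.float64((np.atleast_2d(X)-t)@Rm),np.zeros(3),np.zeros(3),K,D)[0][:,0]
def lid(P,im,d,seed,half=90):
    hsv=cv2.cvtColor(im,cv2.COLOR_BGR2HSV)
    m=cv2.inRange(hsv,(55,25,50),(95,160,255)); m=cv2.morphologyEx(m,cv2.MORPH_CLOSE,np.ones((5,5)))
    n,l,s,c=cv2.connectedComponentsWithStats(m)
    k=1+np.argmin(np.hypot(*(c[1:]-seed).T)+1e3*(s[1:,4]<500)); m=(l==k)
    v,u=np.nonzero(m&(d>0)); return m,np.c_[u,v],cloud(P,np.c_[u,v],d[v,u])
E
python3 - <<'E'
from h import *
for n,seed in (("top",(240,207)),("scene",(330,198))):
    im=cv2.imread(f"pics/{n}0.png"); d=np.load(f"pics/{n}0.npy"); P=campose(n)
    m,uv,X=lid(P,im,d,seed)
    print(n,m.sum(),uv.min(0),uv.max(0),"z pct",np.round(np.percentile(X[:,2],[1,10,25,50,75,90,99]),4))
    k=(X[:,2]>.062)&(X[:,2]<.092); Y=X[k]
    print("rect mm",[np.round(np.array(a)*1000,1) if i<2 else a for i,a in enumerate(cv2.minAreaRect(np.float32(Y[:,:2])))])
    hull=cv2.convexHull(np.int32(uv))[:,0]
    for z in (.074,.078,.082):
        c,s,a=cv2.minAreaRect(np.float32(onplane(P,hull,z)[:,:2])); print(z,np.round(np.array(c)*1000,1),np.round(np.array(s)*1000,1),round(a,1))
    x,y=np.int32(uv.mean(0)); c=im[y-55:y+55,x-60:x+60]; cv2.imwrite(f"pics/c_{n}.png",cv2.resize(c,None,fx=3.3,fy=3.3,interpolation=cv2.INTER_CUBIC))
a=[cv2.resize(cv2.imread(f"pics/c_{n}.png"),(396,363)) for n in("top","scene")]; cv2.imwrite("pics/crop.png",np.hstack(a))
E
```

```text
top 3389 [202 179] [277 236] z pct [-0.      0.0669  0.0693  0.0723  0.08    0.0825  0.0856]
rect mm [array([529.5, 125. ]), array([127.9, 191. ]), 8.156576156616211]
0.074 [531.9 125.7] [135.3 191.5] 8.3
0.078 [531.3 125.3] [134.9 190.9] 8.3
0.082 [530.7 124.8] [134.4 190.2] 8.3
scene 2411 [286 175] [372 223] z pct [0.0602 0.0673 0.0691 0.0717 0.0796 0.081  0.0828]
rect mm [array([533.4, 129.5]), array([132.8, 191.4]), 8.323808670043945]
0.074 [530.7 130.8] [141.1 197.7] 8.4
0.078 [535.3 128.1] [140.2 196.5] 8.4
0.082 [540.  125.5] [139.3 195.3] 8.4
```

View pics/crop.png

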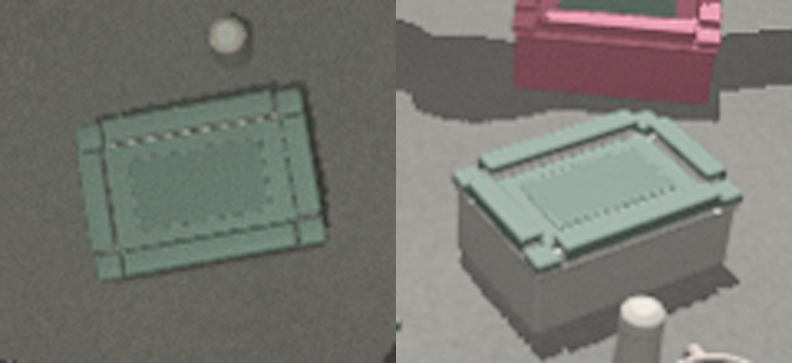

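The crop confirms it: pale solid sides, four separate raised rim sections and low corners. The shaker is next to the +x side. Both views give a centre of about (531, 127) mm, yaw of about 8.3°, a rim top of about 81–82 mm and an outline of about 130×190 mm, all matching the text. I'll move over it with the fingers closed and refine with the wrist camera.

Call:
move_arm --pt "24 -30 0" --pt "48 -61 0" --pt "72 -91 0" --pt "96 -122 0" --pt "120 -152 0" --pt "144 -183 0" --pt "168 -213 0" --pt "192 -244 0" --pt "216 -274 0" --pt "240 -305 0" --roll '[2,5,7,9,11,13,16,18,20,22.4]' --grip '[0,0,0,0,0,0,0,0,0,0]' --squeeze 20

```text
clock: 0.93
position: [0.3927, 0.2993, 0.4036]
eef_rot: [-0.0, -0.073, 0.997, -0.001]
ft_force: [1.0, 0.5, 0.1]
grip_width: -0.0
```

Call:
move_arm --pt "18 -29 0" --pt "36 -58 0" --pt "54 -87 0" --pt "72 -116 0" --pt "90 -145 0" --pt "107 -174 0" --pt "107 -174 0" --pt "107 -174 0" --pt "107 -174 0" --pt "107 -174 0" --roll '[0,0,0,0,0,0,0,0,0,0]' --grip '[0,0,0,0,0,0,0,0,0,0]'

```text
clock: 1.77
position: [0.4992, 0.1267, 0.4033]
eef_rot: [-0.0, -0.075, 0.997, -0.001]
ft_force: [0.9, 1.1, -0.6]
grip_width: -0.0002
```

```bash
python3 - <<'E'
from h import *
st=bot.state(); im,d=eyes.get_image("wrist"); P=campose("wrist",st)
cv2.imwrite("pics/w1.png",im); np.save("pics/w1.npy",d)
C0=np.array([.531,.127]); print(st["position"],proj(P,[.531,.127,.07]))
m,uv,X=lid(P,im,d,proj(P,[.531,.127,.07])[0])
print(m.sum(),uv.min(0),uv.max(0))
k=(X[:,2]>.062)&(X[:,2]<.092); print(k.sum(),cv2.minAreaRect(np.float32(X[k][:,:2]*1000)))
def heights(X,C,yaw):
    c,s=np.cos(yaw),np.sin(yaw); L=(X[:,:2]-C)@np.array([[c,-s],[s,c]])*1000
    for n,x,y in(("px",55,0),("mx",-55,0),("py",0,85),("my",0,-85),("mid",0,0),("c++",54,84),("c-+",-54,84),("c+-",54,-84),("c--",-54,-84)):
        q=np.abs(L-[x,y]).max(1)<6; print(n,q.sum(),np.round(np.median(X[q,2])*1000,1) if q.any() else "")
heights(X,C0,np.radians(8.3))
E
```

```text
[0.49915395 0.12667967 0.40329928] [[276.16415786 220.80014475]]
31327 [161 143] [395 308]
30045 ((528.7942504882812, 128.29124450683594), (130.27886962890625, 189.47406005859375), 8.380741119384766)
px 0 
mx 225 82.1
py 194 82.3
my 197 82.2
mid 188 71.4
c++ 155 74.4
c-+ 211 74.5
c+- 163 74.2
c-- 211 74.2
```

View pics/w1.png

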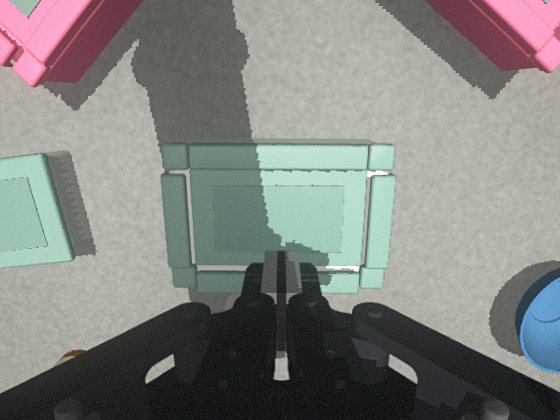

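The wrist view agrees with the other two: centre (528.8, 128.3), yaw 8.4°, size 130×189 mm. All visible rims are at 82 mm and the corners at 74 mm. I'll take the centre as (529.5, 128) and press long_mx at (475, 120) first.

Call:
move_arm --pt "-12 -3 -35" --pt "-24 -7 -70" --pt "-24 -7 -105" --pt "-24 -7 -136" --pt "-24 -7 -138" --pt "-24 -7 -144" --pt "-24 -7 -149" --pt "-24 -7 -153" --pt "-24 -7 -155" --pt "-24 -7 -155" --roll '[0,0,0,0,0,0,0,0,0,0]' --grip '[0,0,0,0,0,0,0,0,0,0]'

```text
clock: 2.65
position: [0.4755, 0.1199, 0.249]
eef_rot: [0.0, -0.075, 0.997, -0.001]
ft_force: [-0.2, 0.2, -0.0]
grip_width: -0.0001
```

Call:
move_arm --pt "0 0 -0.5" --pt "0 0 -1" --pt "0 0 -1.5" --pt "0 0 -2" --pt "0 0 -2.5" --pt "0 0 -2.5" --pt "0 0 -2.5" --pt "0 0 -2.5" --pt "0 0 -2.5" --pt "0 0 -2.5" --roll '[0,0,0,0,0,0,0,0,0,0]' --grip '[0,0,0,0,0,0,0,0,0,0]'

```text
clock: 3.48
position: [0.4757, 0.1199, 0.2474]
eef_rot: [0.001, -0.075, 0.997, -0.0]
ft_force: [-2.9, -0.8, 9.4]
grip_width: -0.0002
```

```bash
python3 - <<'E'
from h import *
C0=np.array([.5295,.128])
st=bot.state(); print(st["ft_force"])
for n in("scene","top"):
    im,d=eyes.get_image(n); P=campose(n); cv2.imwrite(f"pics/{n}1.png",im)
    m,uv,X=lid(P,im,d,proj(P,[.53,.127,.07])[0])
    c,s=np.cos(np.radians(8.4)),np.sin(np.radians(8.4)); L=(X[:,:2]-C0)@np.array([[c,-s],[s,c]])*1000
    for nm,x,y,w,h in(("px",55,0,6,60),("mx",-55,0,6,60),("py",0,85,30,6),("my",0,-85,30,6)):
        q=(np.abs(L-[x,y])<[w,h]).all(1); print(n,nm,q.sum(),np.round(np.median(X[q,2])*1000,1) if q.any() else "")
E
```

```text
[-2.89029341 -0.8352092   9.40803704]
scene px 143 80.7
scene mx 83 72.7
scene py 92 79.8
scene my 72 80.5
top px 43 81.4
top mx 8 73.9
top py 0 
top my 98 81.5
```

long_mx is shut, reading about 73 mm in both views with firm contact at TCP z = 0.2474. Next is short_my at (542, 44).

Call:
move_arm --pt "0 0 20" --pt "0 0 32" --pt "22 -25 32" --pt "44 -51 32" --pt "66 -76 32" --pt "66 -76 30" --pt "66 -76 15" --pt "66 -76 8" --pt "66 -76 4" --pt "66 -76 0" --roll '[0,0,0,0,0,0,0,0,0,0]' --grip '[0,0,0,0,0,0,0,0,0,0]'

```text
clock: 4.42
position: [0.5415, 0.0442, 0.2472]
eef_rot: [0.0, -0.075, 0.997, -0.0]
ft_force: [-6.7, -2.3, 35.6]
grip_width: -0.0
```

Call:
move_arm --pt "0 0 -1" --pt "0 0 -2" --pt "0 0 -2.5" --pt "0 0 -2.5" --pt "0 0 -2.5" --pt "0 0 -2.5" --pt "0 0 -2.5" --pt "0 0 -2.5" --pt "0 0 -2.5" --pt "0 0 -2.5" --roll '[0,0,0,0,0,0,0,0,0,0]' --grip '[0,0,0,0,0,0,0,0,0,0]'

```text
clock: 5.25
position: [0.5415, 0.044, 0.2473]
eef_rot: [0.001, -0.075, 0.997, 0.0]
ft_force: [-11.5, -3.0, 25.1]
grip_width: -0.0004
```

Call:
move_arm --pt "0 0 20" --pt "0 0 32" --pt "-5 34 32" --pt "-10 68 32" --pt "-15 102 32" --pt "-20 136 32" --pt "-24 168 32" --pt "-24 168 30" --pt "-24 168 20" --pt "-24 168 14" --roll '[0,0,0,0,0,0,0,0,0,0]' --grip '[0,0,0,0,0,0,0,0,0,0]'

```text
clock: 6.08
position: [0.5173, 0.2119, 0.2604]
eef_rot: [0.001, -0.075, 0.997, 0.0]
ft_force: [0.1, 0.1, -0.7]
grip_width: 0.0002
```

Call:
move_arm --pt "0 0 -4" --pt "0 0 -8" --pt "0 0 -10" --pt "0 0 -12" --pt "0 0 -13" --pt "0 0 -14" --pt "0 0 -14.5" --pt "0 0 -14.5" --pt "0 0 -14.5" --pt "0 0 -14.5" --roll '[0,0,0,0,0,0,0,0,0,0]' --grip '[0,0,0,0,0,0,0,0,0,0]'

```text
clock: 6.92
position: [0.5175, 0.211, 0.2474]
eef_rot: [0.001, -0.075, 0.997, 0.0]
ft_force: [-5.4, -3.8, 14.3]
grip_width: -0.0
```

Call:
move_arm --pt "0 0 20" --pt "0 0 32" --pt "22 -25 32" --pt "44 -50 32" --pt "66 -75 32" --pt "66 -75 32" --pt "66 -75 24" --pt "66 -75 18" --pt "66 -75 14" --pt "66 -75 14" --roll '[0,0,0,0,0,0,0,0,0,0]' --grip '[0,0,0,0,0,0,0,0,0,0]'

```text
clock: 7.75
position: [0.5824, 0.1374, 0.2598]
eef_rot: [-0.0, -0.076, 0.997, 0.0]
ft_force: [-0.5, -0.6, 0.4]
grip_width: 0.0002
```

Call:
move_arm --pt "0 0 -4" --pt "0 0 -8" --pt "0 0 -10" --pt "0 0 -12" --pt "0 0 -13" --pt "0 0 -14" --pt "0 0 -15" --pt "0 0 -15" --pt "0 0 -15" --pt "0 0 -15" --roll '[0,0,0,0,0,0,0,0,0,0]' --grip '[0,0,0,0,0,0,0,0,0,0]'

```text
clock: 8.58
position: [0.5826, 0.1376, 0.2474]
eef_rot: [0.0, -0.076, 0.997, 0.001]
ft_force: [-9.5, -0.5, 20.4]
grip_width: 0.0
```

Call:
move_arm --pt "0 0 20" --pt "0 0 50" --pt "0 0 85" --pt "-20 -3 115" --pt "-50 -6 135" --pt "-80 -9 150" --pt "-110 -11 156" --pt "-112 -11 156" --pt "-112 -11 156" --pt "-112 -11 156" --roll '[0,0,0,0,0,0,0,0,0,0]' --grip '[0,0,0,0,0,0,0,0,0,0]'

```text
clock: 9.42
position: [0.4707, 0.1267, 0.4035]
eef_rot: [0.001, -0.076, 0.997, 0.001]
ft_force: [1.2, 0.5, 0.5]
grip_width: -0.0
```

```bash
python3 - <<'E'
from h import *
C0=np.array([.5295,.128])
for n in("scene","top","wrist"):
    st=bot.state(); im,d=eyes.get_image(n); P=campose(n,st); cv2.imwrite(f"pics/{n}2.png",im)
    m,uv,X=lid(P,im,d,proj(P,[.53,.127,.07])[0]); k=(X[:,2]>.062)&(X[:,2]<.092)
    print(n,cv2.minAreaRect(np.float32(X[k][:,:2]*1000)))
    c,s=np.cos(np.radians(8.4)),np.sin(np.radians(8.4)); L=(X[:,:2]-C0)@np.array([[c,-s],[s,c]])*1000
    for nm,x,y,w,h in(("px",55,0,6,60),("mx",-55,0,6,60),("py",0,85,30,6),("my",0,-85,30,6),("c-+",-54,84,6,6),("c++",54,84,6,6)):
        q=(np.abs(L-[x,y])<[w,h]).all(1); print(n,nm,q.sum(),np.round(np.median(X[q,2])*1000,1) if q.any() else "")
print(bot.state()["position"],bot.state()["ft_force"])
a=cv2.imread("pics/scene2.png")[130:290,220:480]; cv2.imwrite("pics/sc2.png",cv2.resize(a,None,fx=3,fy=3,interpolation=cv2.INTER_CUBIC))
E
```

```text
scene ((533.631103515625, 129.417236328125), (132.14019775390625, 190.27792358398438), 7.779714107513428)
scene px 141 72.5
scene mx 113 72.3
scene py 62 72.6
scene my 73 72.7
scene c-+ 10 72.4
scene c++ 11 72.6
top ((536.0846557617188, 77.3519058227539), (127.19325256347656, 91.27788543701172), 8.68315601348877)
top px 81 73.6
top mx 85 74.0
top py 0 
top my 95 73.2
top c-+ 0 
top c++ 0 
wrist ((527.7842407226562, 128.15609741210938), (128.61146545410156, 190.12454223632812), 8.409341812133789)
wrist px 339 74.4
wrist mx 2137 74.2
wrist py 866 74.3
wrist my 875 74.2
wrist c-+ 206 74.3
wrist c++ 32 74.3
[0.47130748 0.12664818 0.40274489] [-0.49389845 -0.28879148 -0.2913341 ]
```

View pics/sc2.png

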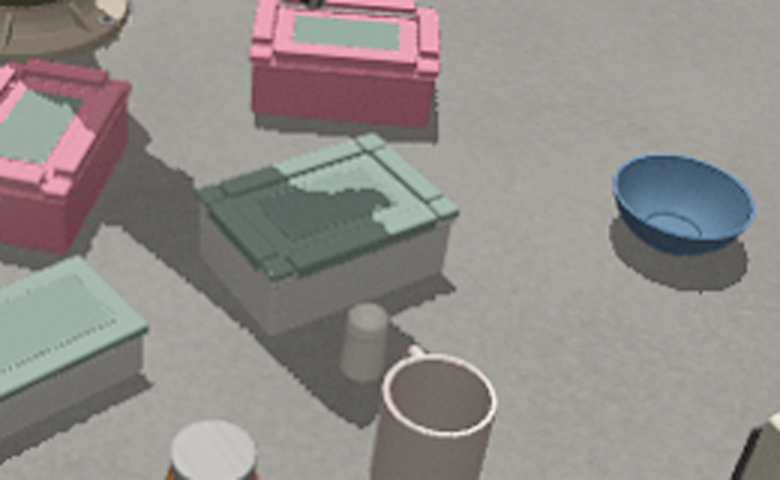

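All four sections are level with the corners at 74 mm, the box hasn't moved and the shaker is still standing. The hand is about 155 mm above the lid, so I'm handing in.

```bash
python3 -c "
from station import bot
print(bot.hand_in(), bot.state()['clock'])"
```

```text
the job is handed in; nothing more can be done
the job is handed in; nothing more can be done
```

All four rim sections of the larger grey-green box are pressed shut. I used closed fingertips, pressing long_mx, short_my, short_py and long_px in turn. I handed in at about 10 s with the hand about 155 mm above the lid.

- **Rims shut:** The wrist camera puts every section at 74.2–74.4 mm, against corners at 74.3 mm. The scene camera also shows sections and corners level, though it reads about 1.5 mm low. In the top view, the arm hid short_py and the two +y corners, so that camera could not check them.
- **Box position:** The centre moved 1 mm or less (wrist and scene cameras), which is within measurement error. The yaw was unchanged in the wrist view; the scene view showed 0.5° less, but the hand's shadow lay over the lid there.
- **Forces:** The highest wrist force I read was about 36 N downward, with up to about 11 N sideways. These are end-of-move readings, so brief peaks in between would not show.
- **Other items:** The shaker, bowl, mug, jar, small box and pink look-alikes looked undisturbed in the last scene crop. I did not re-check the can and spoon, but the arm never went near them.

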